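Wind the guarded trim dial once round to its mark

ROBOT

A 7-joint arm with a two-finger parallel gripper is mounted at the origin on a cart in front of the work surface, level with it; the furniture and walls round the work are solid. World frame = base frame: x ahead of the robot, y to its left, z up, the work surface at z = 0. Lengths are in m, angles in degrees, forces in N, time in s.
With the tool pointing down it reaches from about 0.425 to 0.925 m from the base axis. Payload 6.8 kg.
Tool frame: the origin (TCP) lies between the finger pads; the fingertips stand 14 mm ahead of it and the grasp point (between the pads) lies 5 mm behind it; z points along the fingers, y is the line along which they close (so a half turn about z gives the same grasp; the last joint's range is limited). The gripper opens to 88 mm and grips with 3 to 60 N. Pads are 20 mm wide; open, the fingers measure 115 mm over their backs; the gripper's body (75 mm by 178 mm) begins 61 mm behind the grasp point.
Start: joints at [62.447, 27.33, 1.283, 89.118, -0.659, 63.558, -4.761], TCP at [0.246, -0.629, 0.237] pointing down, gripper open.
Joint ranges: [-169.35, 169.35], [-19.33, 120.38], [-80.79, 83.38], [13.8, 139.57], [-78.32, 258.32], [9.67, 109.79], [-169.56, 169.56]. Speed limits (degrees/s): [136.94, 136.94, 180, 180, 180, 180, 180].

INTERFACE

Orientations are given as [roll, pitch, yaw] about the fixed x, y, z axes, in that order (R = Rz(yaw) Ry(pitch) Rx(roll)).
In Python, from station import env, vision, job gives the robot as it stands.
- The arm moves only by the tool jog_arm, never from a script. Its argument "targets" is a list that holds one entry, the list of rows, each a list of 7 numbers: the turn, a rotation vector about the tool's x, y, z in degrees, then the shift along the tool's x, y, z in mm, then the closure, from -1 (fully open) to 1 (shut). A call has 1 to 10 rows; each row is the pose to reach, as a shift and turn from the pose commanded when the call began, along the tool's axes at that moment; what a row does not reach only later rows make up. A row lasts 1/10 s, in which the tool goes at most 50 mm and 8.59 degrees, less where a joint would pass 70% of its speed; a pose out of reach is approached as far as the arm can. A call with a gripper value outside its range is refused whole. The fingers move at their own pace and stop on an object; the grip force is fixed at half the most. Time passes only in rows, so rows that repeat a pose let the fingers close. It gives the time, the measured TCP pose, the force, the opening and the grip force at its end, in the units of the state.
- env.sense(): the state, without advancing time (a new reading comes with each control period).
- vision.camera(name): name is "scene" or "side" or "wrist"; returns a dict with "pixels" (400x640x3 uint8, blue, green, red), "range_z" (400x640 float32, m along the optical axis (not along the pixel's ray), 0 where there is no reading), "K" (3x3 intrinsics, pixels), "world_from_camera" (4x4, takes a point from camera to world coordinates); the wrist camera has in their place "T_tool_cam" (4x4, takes a point from camera to tool coordinates, whose origin is the TCP and whose axes are the flange's). Camera axes: x right, y down, z forward; pixel columns grow to the right and rows downward; lengths in m; the calibration is good to about 2 mm. A picture is of the moment at which its call begins: read the wrist's pose just before it.
- job.sign_off(): hands the job in; it is judged then, once.
The state is a dict: "clock": time; "q": joint angles; "qd": joint speeds; "tau": joint torques, N m; "ee_pos": TCP position; "tool_rot": TCP orientation; "contact_force": force on the tool from outside, world axes, zero at the start; "ft_torque": the same for the moment, N m; "width": finger opening in m; "grip_force": force on a finger pad.
Only numpy, scipy, OpenCV 4.12 (cv2) and the standard library are available. Lean on these libraries where they do the work, as an engineer would, in place of code of your own. Each camera call takes 0.05 s, during which the arm holds its last target. There are 200 camera calls.

TASK

Swing the clear guard of the bench calibrator up and over to the left so that it rests open by itself, then turn the black trim dial beneath it clockwise: past the red index mark once, then one full further turn, until its orange pointer stands at the red mark for the second time. Let go and leave the guard open and the dial on the mark; do not disturb the relay board, the screw dish or the orange screwdriver lying beside the unit.

Things in the scene. Friction and masses are not known exactly. Their poses are not given: they have to be found in the camera images.
- unit: Grey bench calibrator, 180 (x) x 170 (y) x 60 mm high, fixed. Origin: centre of its underside; +x points to its back, +y to its left, z up; the front (-x, black bezel) roughly faces the robot. On top, round the dial: front and back walls, inner faces 77 mm from the dial axis, 43 mm high, and at the left a hinge ridge 39 mm high, 66 mm from the axis; open at the right.
- guard (a joint): Angle of the guard, a clear plate 168 x 106 x 4 mm with a yellow right edge, hinged on the unit's left along the unit's x, 46 mm above the top panel. 0 = shut (level, over the dial), 1.57 = upright, 2.4 = open against its stop, leaning out to the left. About 120 g, nearly free: let go before upright it falls shut, beyond that it falls open and rests there.
- guard_tab (a point): Centre of the guard's yellow grip, a block 26 mm long (along the unit's x) and 14 x 14 mm in section, on a stem at the guard's right edge, level with the plate, 135 mm from the hinge line; the plate begins 25 mm from it. Moves with the guard. Pinched by its two ends it can pivot between the fingers as the guard swings. When shut it is 46 mm above the top panel.
- guard_hinge (a point): Middle of the guard's hinge line, on the left ridge, 106 mm above the worktop and 70 mm left of the dial axis; the line runs along the unit's x.
- trim_dial (a joint): Angle of the dial, growing as it turns clockwise seen from above; 0 = pointer at the red index mark at the front, 6.28 = the mark again after one full turn. It starts 0.3 to 0.9 short of the mark, turns by a steady friction of about 0.05 N m, stays where it is left, and has stops only at -1.2 and 9.0.
- dial_grip (a point): On the dial's vertical axis at gripping height, 28 mm above the unit's top panel (88 mm above the worktop). The dial: round fluted black knob, 56 mm across, top 38 mm above the panel, on a flat skirt 66 mm across and 5 mm high; an orange line from the middle of its top to its edge is the pointer. The red index mark is on the panel at the dial's front (unit -x).
- relay_board: Green board with blue relays, 38 x 70 x 15 mm, loose, beside the unit on its left. Origin: centre of underside. Not to be disturbed.
- parts_dish: Round steel dish with screws, 67 mm across, 16 mm high, loose, beside the unit on its right. Origin: centre of underside. Not to be disturbed.
- driver: Orange precision screwdriver, 127 mm long, 10 mm thick, lying loose along the unit's right side, in front of the dish. Origin: centre of underside. Not to be disturbed.

How it is judged (in metres and radians):
On the way, in this order (a step that is already met when the one before it is completed fails the run):
1. the guard is swung over and lies open by itself, not held (value of joint guard above 2.2 rad and contact force between guard and anything else below 0.3 N), for 0.2 s.
2. with the guard open, the dial has passed the mark the first time (value of joint guard above 2 rad and value of joint trim_dial above 0.1 rad).
3. with the guard open, the dial has come half-way round the full turn (value of joint guard above 2 rad and value of joint trim_dial above 3.14 rad).
At the end, for the whole second after the job is handed in: The dial has made the full turn beyond its first passing of the mark and rests with its pointer within 0.14 rad (8 degrees) of the red mark (joint 6.143 to 6.423); the guard rests open (beyond 2.2 rad); relay board, dish and screwdriver are within 20 mm of where they lay (value of joint trim_dial between 6.143 and 6.423 rad and velocity of joint trim_dial between -0.05 and 0.05 rad/s and value of joint guard above 2.2 rad); the robot touches nothing.
It fails at once if relay board, dish or screwdriver shifted by more than 20 mm (distance of any of relay_board, parts_dish, driver from where it was at the start of the episode above 0.02 m).
It also fails if it takes over 72 s, if anything falls off the work surface, if the arm or the gripper's body presses on something with over 40 N, if the wrist force passes 120 N, or if a joint passes its speed limit or range.

## Working session

There is one attempt and no reset: what is moved stays moved. The work goes in short steps, Python scripts to look and compute and a tool call to move; the robot and the scene stay as the last step left them, time stands still between calls to the robot, and variables do not carry over. Pictures are saved under pics/ and viewed, at most 10 in all, crops included, and the job is handed in when it is done.

Besides the shell and the picture viewer there is one more tool, called after "Emit:" as name(argument=value, ...) on one line, values as JSON. jog_arm: Moves the arm, as the interface text tells. Its arguments: {"type":"object","properties":{"targets":{"type":"array","items":{"type":"array","items":{"type":"array","items":{"type":"number"}}}}},"required":["targets"]}

```bash
mkdir -p pics; ls; python3 - <<'E'
from station import env, vision, job
import cv2,numpy as np
s=env.sense();print(s)
for n in("scene","side"):
    c=vision.camera(n);cv2.imwrite(f"pics/{n}0.png",c["pixels"]);np.savez(f"pics/{n}0.npz",**c)
    print(n,c["K"],c["world_from_camera"])
E
```

```text
pics
{'clock': 0.0, 'q': array([62.44515925, 27.37487139,  1.27712236, 89.17769435, -0.66090403,
       63.55967007, -4.76141691]), 'qd': array([-0.02162955, -0.00804702, -0.0136502 ,  0.05482437, -0.00250151,
        0.1489691 , -0.05875189]), 'tau': array([ 8.43369417e-04, -5.82849920e+01,  1.53526358e+00, -2.72607493e+01,
       -5.42295969e-02,  1.69298291e-02,  2.02221245e-04]), 'ee_pos': array([ 0.24567583, -0.62807136,  0.23569611]), 'tool_rot': array([-1.79895106e+02,  4.68873094e-03,  2.13639143e+01]), 'contact_force': array([ 0.32902177, -0.87111983, -0.38542465]), 'ft_torque': array([-0.01453518,  0.01776466,  0.03111711]), 'grip_force': 0.0, 'width': 0.08735132673987403}
scene [[432.56851933   0.         327.24385186]
 [  0.         432.56851933 198.74985145]
 [  0.           0.           1.        ]] [[-0.56649878 -0.64445501  0.51357265  0.04254609]
 [-0.82402165  0.43679478 -0.36083049  0.38660044]
 [ 0.00821316 -0.62760501 -0.77848859  0.79632091]
 [ 0.          0.          0.          1.        ]]
side [[390.17739634   0.         324.45609917]
 [  0.         390.17739634 199.03949959]
 [  0.           0.           1.        ]] [[ 0.96841212 -0.1355421   0.20929957  0.37091909]
 [-0.24845989 -0.45344972  0.85595037 -0.70615943]
 [-0.02111048 -0.88091526 -0.47280298  0.48468964]
 [ 0.          0.          0.          1.        ]]
```

View pics/scene0.png

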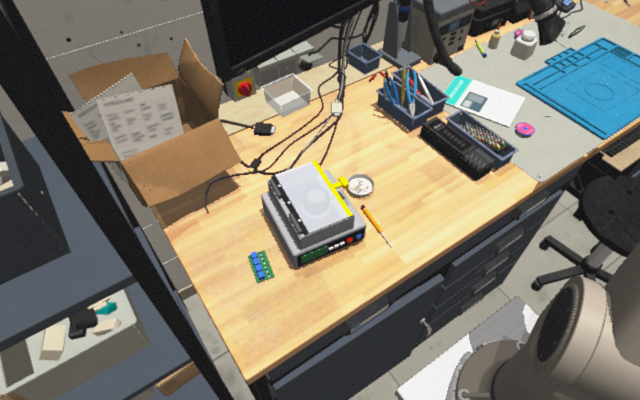

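View pics/side0.png

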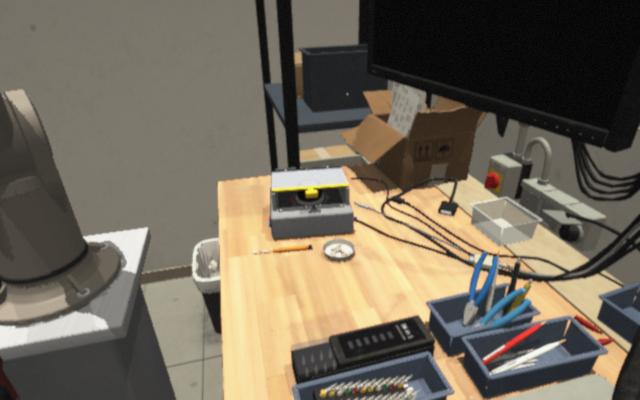

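```bash
cat > h.py <<'E'
import numpy as np,cv2
def cloud(c,T=None):
    T=c["world_from_camera"] if T is None else T
    z=c["range_z"];v,u=np.mgrid[:400,:640];K=c["K"]
    p=np.stack([(u-K[0,2])*z/K[0,0],(v-K[1,2])*z/K[1,1],z],-1)
    return p@T[:3,:3].T+T[:3,3]
E
python3 - <<'E'
from h import *
for n in("scene","side"):
    c=dict(np.load(f"pics/{n}0.npz"));P=cloud(c);h=cv2.cvtColor(c["pixels"],cv2.COLOR_BGR2HSV)
    m=(h[...,0]>24)&(h[...,0]<33)&(h[...,1]>200)&(h[...,2]>120)&(c["range_z"]>0)&(abs(P[...,2]-.106)<.02)
    v,u=np.nonzero(m);print(n,m.sum())
    Q=P[m];print(Q.min(0),Q.max(0),np.median(Q,0))
    r=cv2.minAreaRect((Q[:,:2]*1000).astype(np.float32));print(r,cv2.boxPoints(r))
    for lo,hi in((.05,.12),(.008,.04)):
        pass
    x0,y0,x1,y1=(230,140,400,290) if n=="scene" else (235,155,375,270)
    cv2.imwrite(f"pics/{n}0c.png",cv2.resize(c["pixels"][y0:y1,x0:x1],None,fx=4.6,fy=4.6 if n=="side" else 4,interpolation=cv2.INTER_CUBIC)[:600,:800])
    # unit top-ish
    m=(P[...,2]>.03)&(P[...,2]<.15)&(h[...,1]<60)&(np.hypot(P[...,0]-.55,P[...,1])<.6)
    if n=="scene": sl=np.zeros_like(m);sl[160:270,255:370]=1;m&=sl
    else: sl=np.zeros_like(m);sl[165:240,265:358]=1;m&=sl
    Q=P[m];r=cv2.minAreaRect((Q[:,:2]*1000).astype(np.float32));print("unit",r,cv2.boxPoints(r).tolist())
E
```

```text
scene 312
[ 0.43655183 -0.35561157  0.08772523] [0.96815495 0.05636116 0.11646639] [0.5156167  0.03789528 0.1092088 ]
((692.0367431640625, -154.82830810546875), (395.33880615234375, 532.1979370117188), 86.98788452148438) [[ 415.91846  -338.24188 ]
 [ 947.3811   -366.20734 ]
 [ 968.155      28.585266]
 [ 436.69238    56.55072 ]]
unit ((520.79833984375, 89.02748107910156), (168.3238525390625, 183.08824157714844), 82.31629180908203) [[418.8233642578125, 17.86107635498047], [600.2677001953125, -6.618629455566406], [622.7733154296875, 160.19387817382812], [441.3289794921875, 184.673583984375]]
side 0Traceback (most recent call last):
  File "<stdin>", line 6, in <module>
    return umr_minimum(a, axis, None, out, keepdims, initial, where)
ValueError: zero-size array to reduction operation minimum which has no identity
```

```bash
python3 - <<'E'
from h import *
for n in("scene","side"):
    c=dict(np.load(f"pics/{n}0.npz"));P=cloud(c);h=cv2.cvtColor(c["pixels"],cv2.COLOR_BGR2HSV)
    m=(h[...,0]>22)&(h[...,0]<35)&(h[...,1]>180)&(h[...,2]>100)&(np.hypot(P[...,0]-.52,P[...,1]-.05)<.15)&(P[...,2]>.08)
    Q=P[m];print(n,m.sum())
    # unit frame yaw
    r=cv2.fitLine(Q[:,:2].astype(np.float32),cv2.DIST_HUBER,0,.001,.001).ravel();print(r,np.degrees(np.arctan2(r[1],r[0])))
    d=r[:2]*np.sign(r[0]);nrm=np.array([-d[1],d[0]]);o=(Q[:,:2]-r[2:])@nrm
    print(np.percentile(o,[0,2,10,50,90,100]));t=(Q[:,:2]-r[2:])@d;print("x ext",t.min(),t.max())
    k=o<-.012;print("tab",k.sum(),Q[k].mean(0),Q[k].min(0),Q[k].max(0),"u",t[k].min(),t[k].max(),o[k].min())
    x0,y0,x1,y1=(230,140,400,290) if n=="scene" else (235,155,405,270)
    cv2.imwrite(f"pics/{n}0c.png",cv2.resize(c["pixels"][y0:y1,x0:x1],None,fx=4,fy=4,interpolation=cv2.INTER_CUBIC))
E
```

```text
scene 323
[ 0.9877485  -0.15605402  0.5202527   0.04033278] -8.977931
[-0.03209286 -0.03072784 -0.02589589  0.00038443  0.0049684   0.00768951]
x ext -0.08522486638189039 0.07913788986316625
tab 86 [0.51370314 0.01734435 0.11129037] [0.50208858 0.00769706 0.10402773] [0.5276472  0.02832243 0.11646639] u -0.01459626956769412 0.011494215090022873 -0.032092856979751304
side 217
[ 0.97378683 -0.22746247  0.5138261   0.0314574 ] -13.147723
[-0.02925657 -0.02760721 -0.02636269  0.00040845  0.01123972  0.02426775]
x ext -0.07347560461796883 0.08432771633511608
tab 77 [0.51742496 0.00631856 0.10934763] [0.50457074 0.00158255 0.10270075] [0.53076025 0.01665474 0.11367206] u -0.004407785154728358 0.020879856650809235 -0.02925657238737123
```

View pics/scene0c.png

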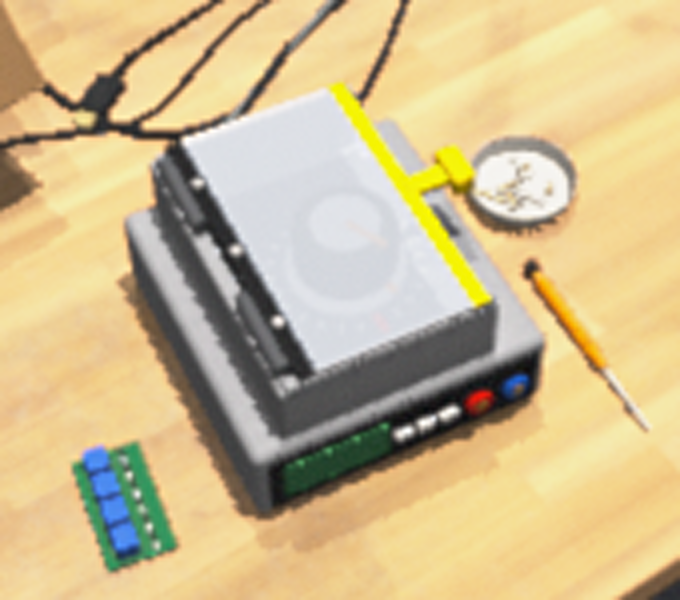

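```bash
cat >> h.py <<'E'
from scipy.spatial.transform import Rotation as R
def rel(s,p,yaw):
    A=R.from_euler('xyz',s["tool_rot"],degrees=True);B=R.from_euler('xyz',[180,0,yaw],degrees=True)
    t=(A.inv()*B).as_rotvec(degrees=True);d=A.inv().apply(np.array(p)-s["ee_pos"])*1000
    print("turn",t.round(1),"shift",d.round(1))
E
python3 -c "
from h import *
from station import env
s=env.sense();rel(s,[.516,.011,.3],81);rel(s,[.43,-.2,.3],51)"
```

```text
turn [ -0.1  -0.  -59.6] shift [ 484.6 -496.9  -63.5]
turn [ -0.1  -0.  -29.6] shift [ 327.6 -331.7  -63.7]
```

Emit:
jog_arm(targets=[[[0,0,-6,30,-30,-30,-1],[0,0,-10,70,-70,-60,-1],[0,0,-14,110,-110,-64,-1],[0,0,-18,150,-150,-64,-1],[0,0,-22,190,-190,-64,-1],[0,0,-26,225,-225,-64,-1],[0,0,-30,260,-265,-64,-1],[0,0,-34,295,-300,-64,-1],[0,0,-38,330,-335,-64,-1],[0,0,-42,365,-370,-64,-1]]])

```text
clock: 1.1
ee_pos: [0.437, -0.1818, 0.3006]
tool_rot: [180.0, 0.0, 63.5]
contact_force: [0.7, -0.8, -0.6]
width: 0.0878
grip_force: 0.0
```

```bash
python3 -c "
from h import *
from station import env
s=env.sense();print(s['q'],s['ee_pos'],s['tool_rot']);rel(s,[.516,.011,.25],81)"
```

```text
[ 35.22681285   5.91564866 -21.60949119 109.89793774   2.42942904
  64.62222149 -13.81364495] [ 0.43695634 -0.1818287   0.30059813] [1.79998316e+02 1.97273544e-02 6.35063170e+01]
turn [ -0.    0.  -17.5] shift [207.9 -15.3  50.5]
```

Emit:
jog_arm(targets=[[[0,0,-4,40,-3,10,-1],[0,0,-8,80,-6,20,-1],[0,0,-12,120,-9,30,-1],[0,0,-16,160,-12,40,-1],[0,0,-17.5,190,-14,50,-1],[0,0,-17.5,208,-15,50,-1],[0,0,-17.5,208,-15,50,-1],[0,0,-17.5,208,-15,50,-1]]])

```text
clock: 1.9
ee_pos: [0.5164, 0.0082, 0.2504]
tool_rot: [-180.0, 0.0, 80.9]
contact_force: [0.2, -0.3, 0.7]
width: 0.088
grip_force: 0.0
```

```bash
python3 - <<'E'
from h import *
from station import env,vision
s=env.sense();print(s['q'],s['ee_pos'],s['tool_rot'])
c=vision.camera("wrist");cv2.imwrite("pics/w1.png",c["pixels"]);print(c["K"],c["T_tool_cam"])
T=np.eye(4);T[:3,:3]=R.from_euler('xyz',s["tool_rot"],degrees=True).as_matrix();T[:3,3]=s["ee_pos"]
P=cloud(c,T@c["T_tool_cam"]);np.savez("pics/w1.npz",P=P,px=c["pixels"])
h=cv2.cvtColor(c["pixels"],cv2.COLOR_BGR2HSV)
m=(h[...,0]>22)&(h[...,0]<35)&(h[...,1]>180)&(h[...,2]>100)&(P[...,2]>.09)&(P[...,2]<.125)&(np.hypot(P[...,0]-.52,P[...,1]-.05)<.15)
Q=P[m];Q=Q[Q[:,2]>np.median(Q[:,2])-.01]
r=cv2.fitLine(Q[:,:2].astype(np.float32),cv2.DIST_HUBER,0,.001,.001).ravel();d=r[:2]*np.sign(r[0])
print(m.sum(),np.degrees(np.arctan2(d[1],d[0])),r[2:]);nrm=np.array([-d[1],d[0]])
o=(Q[:,:2]-r[2:])@nrm;t=(Q[:,:2]-r[2:])@d;print("len",t.min(),t.max(),"o",o.min(),o.max(),"z",np.median(Q[:,2]))
k=o<-.017;print("tab",k.sum(),t[k].min(),t[k].max(),o[k].max(),Q[k].mean(0),Q[k].min(0),Q[k].max(0))
E
```

```text
[ 19.06345883  14.29601048 -31.41092694 107.96820892   8.55697974
  60.08754072 -24.98489331] [0.51641218 0.008249   0.2504167 ] [-1.79961796e+02  3.16013629e-02  8.08639760e+01]
[[357.03445953   0.         324.0362045 ]
 [  0.         357.03445953 199.22325211]
 [  0.           0.           1.        ]] [[-7.89782860e-05 -9.63349588e-01 -2.68249073e-01  7.22614910e-02]
 [ 9.99998641e-01  3.65671632e-04 -1.60763946e-03 -7.94489751e-04]
 [ 1.64680989e-03 -2.68248835e-01  9.63348250e-01 -1.47450228e-01]
 [ 0.00000000e+00  0.00000000e+00  0.00000000e+00  1.00000000e+00]]
15 -7.327214 [0.5639153  0.03948836]
len -0.022379462409940817 0.03108431751793205 o -0.00017280429929815262 0.00017415593168591397 z 0.10741018274102976Traceback (most recent call last):
  File "<stdin>", line 13, in <module>
    return umr_minimum(a, axis, None, out, keepdims, initial, where)
ValueError: zero-size array to reduction operation minimum which has no identity
```

View pics/w1.png

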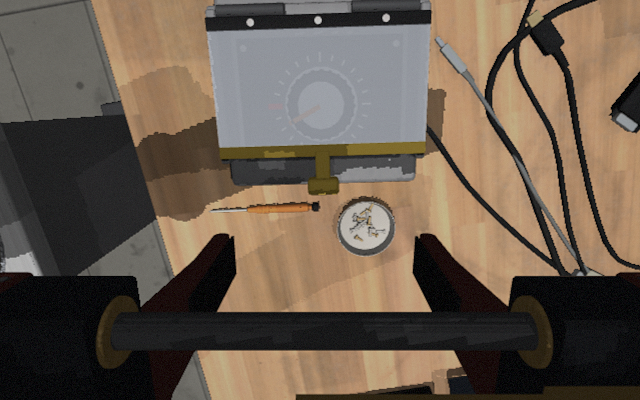

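```bash
cat >> h.py <<'E'
def ray(s,c,u,v,z):
    T=np.eye(4);T[:3,:3]=R.from_euler('xyz',s["tool_rot"],degrees=True).as_matrix();T[:3,3]=s["ee_pos"]
    T=T@c["T_tool_cam"];K=c["K"];d=T[:3,:3]@[(u-K[0,2])/K[0,0],(v-K[1,2])/K[1,1],1]
    return (T[:3,3]+d*(z-T[2,3])/d[2]).round(4)
E
python3 - <<'E'
from h import *
from station import env,vision
s=env.sense();c=vision.camera("wrist");im=c["pixels"];P=np.load("pics/w1.npz")["P"]
g=cv2.cvtColor(im,cv2.COLOR_BGR2HSV);m=((g[...,0]>20)&(g[...,0]<36)&(g[...,1]>180)&(g[...,2]>60)).astype(np.uint8);m[:130]=0;m[215:]=0
n,l,st,ce=cv2.connectedComponentsWithStats(m);print([(x.tolist(),y.round(1)) for x,y in zip(st[1:],ce[1:]) if x[4]>100])
print("tab",ray(s,c,323,186,.113),P[186,318:328:3],ray(s,c,309,186,.113),ray(s,c,338,186,.113))
a,b=ray(s,c,220,153,.108),ray(s,c,426,149,.108);print("edge",a,b,np.degrees(np.arctan2(*(b-a)[1::-1])))
print("dial",ray(s,c,321,104,.098))
E
```

```text
[]
tab [0.5148 0.0118 0.113 ] [[0.5107453  0.01294291 0.11141804]
 [0.51325979 0.01289925 0.1128999 ]
 [0.51568093 0.01246269 0.11270048]
 [0.51810412 0.01201634 0.11246212]] [0.5035 0.0137 0.113 ] [0.527  0.0099 0.113 ]
edge [0.4363 0.0513 0.108 ] [0.602  0.0277 0.108 ] -8.105896280601161
dial [0.5236 0.0761 0.098 ]
```

```bash
python3 - <<'E'
from h import *
from station import env
s=env.sense();rel(s,[.515,.0115,.102],81.9)
E
```

```text
turn [-0.   0.1 -1.2] shift [  4.2  -2.  148.6]
```

Emit:
jog_arm(targets=[[[0,0,-1.2,4,-2,25,-0.4],[0,0,-1.2,4,-2,50,-0.4],[0,0,-1.2,4,-2,75,-0.4],[0,0,-1.2,4,-2,100,-0.4],[0,0,-1.2,4,-2,120,-0.4],[0,0,-1.2,4,-2,135,-0.4],[0,0,-1.2,4,-2,145,-0.4],[0,0,-1.2,4,-2,148,-0.4],[0,0,-1.2,4,-2,148,-0.4],[0,0,-1.2,4,-2,148,-0.4]]])

```text
clock: 3.0
ee_pos: [0.516, 0.0132, 0.1034]
tool_rot: [179.9, -0.0, 82.1]
contact_force: [0.0, -0.1, -0.0]
width: 0.0616
grip_force: 0.0
```

Emit:
jog_arm(targets=[[[0,0,0,0,0,0,0.2],[0,0,0,0,0,0,0.5],[0,0,0,0,0,0,0.7],[0,0,0,0,0,0,0.7],[0,0,0,0,0,0,0.7],[0,0,0,0,0,0,0.7],[0,0,0,0,0,0,0.7]]])

```text
clock: 3.7
ee_pos: [0.5162, 0.0131, 0.1029]
tool_rot: [179.9, -0.0, 82.1]
contact_force: [3.1, -0.2, -0.5]
width: 0.0257
grip_force: 30.0
```

Emit:
jog_arm(targets=[[[0,0,0,1.5,0,-20,0.7],[0,0,0,6,0,-40,0.7],[0,0,0,13,0,-59,0.7],[0,0,0,24,0,-76,0.7],[0,0,0,36,0,-92,0.7],[0,0,0,51,0,-106,0.7],[0,0,0,68,0,-117,0.7],[0,0,0,86,0,-126,0.7],[0,0,0,105,0,-132,0.7],[0,0,0,125,0,-135,0.7]]])

```text
clock: 4.7
ee_pos: [0.5324, 0.1376, 0.2382]
tool_rot: [-180.0, 0.1, 82.0]
contact_force: [1.8, -2.2, -2.6]
width: 0.0259
grip_force: 30.0
```

Emit:
jog_arm(targets=[[[0,0,0,20,0,0,0.7],[0,0,0,40,0,3,0.7],[0,0,0,60,0,9,0.7],[0,0,0,78,0,18,0.7],[0,0,0,89,0,26,0.7],[0,0,0,95,0,30,0.7],[0,0,0,95,0,30,0.7],[0,0,0,95,0,30,0.0],[0,0,0,95,0,30,-0.4],[0,0,0,95,0,30,-0.4]]])

```text
clock: 5.7
ee_pos: [0.5455, 0.2303, 0.2072]
tool_rot: [-179.9, 0.1, 82.0]
contact_force: [-0.5, 0.2, -1.1]
width: 0.0463
grip_force: 0.0
```

Emit:
jog_arm(targets=[[[0,0,0,0,0,0,-0.4],[0,0,0,0,0,0,-0.4],[0,0,0,0,0,-25,-0.4],[0,0,0,-10,0,-50,-0.4],[0,0,0,-30,0,-70,-0.4],[0,0,0,-70,0,-80,-0.4],[0,0,0,-110,0,-80,-0.4],[0,0,0,-110,0,-80,-0.4]]])

```text
clock: 6.5
ee_pos: [0.5308, 0.1155, 0.2877]
tool_rot: [180.0, 0.2, 81.6]
contact_force: [-0.1, 0.6, -1.3]
width: 0.0617
grip_force: 0.0
```

```bash
python3 - <<'E'
from h import *
from station import env,vision
s=env.sense();print(s['q'],s['ee_pos'],s['tool_rot'])
c=vision.camera("wrist");cv2.imwrite("pics/w2.png",c["pixels"])
E
```

```text
[  9.14223393  15.3247091  -33.69280098 101.89812832   9.48552594
  65.63702301 -35.98208808] [0.53081169 0.11552104 0.287721  ] [179.96030212   0.21515232  81.57270056]
```

View pics/w2.png

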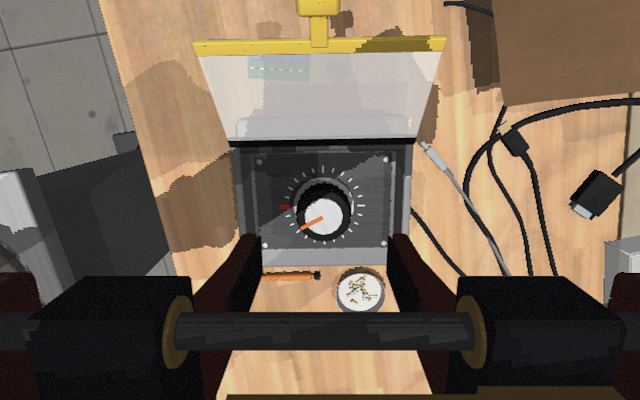

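```bash
python3 - <<'E'
from h import *
from station import env,vision
s=env.sense();c=vision.camera("wrist");im=c["pixels"]
cv2.imwrite("pics/w2c.png",cv2.resize(im[160:260,265:385],None,fx=6,fy=6,interpolation=cv2.INTER_CUBIC))
T=np.eye(4);T[:3,:3]=R.from_euler('xyz',s["tool_rot"],degrees=True).as_matrix();T[:3,3]=s["ee_pos"]
P=cloud(c,T@c["T_tool_cam"]);m=(abs(P[...,2]-.098)<.003)&(np.hypot(P[...,0]-.5236,P[...,1]-.076)<.045)
Q=P[m];print(m.sum(),Q.mean(0),cv2.minEnclosingCircle(Q[:,:2].astype(np.float32)))
print(ray(s,c,322,216,.098)); rel(s,[.5236,.0761,.15],181.9)
rel(s,[.5236,.0761,.15],131.9)
E
```

```text
2152 [0.52348725 0.07701185 0.09768976] ((0.5234575271606445, 0.07597679644823074), 0.027331573888659477)
[0.5219 0.0803 0.098 ]
turn [-1.000e-01  1.000e-01 -1.002e+02] shift [-42.9  -1.  137.8]
turn [ -0.    0.1 -50.2] shift [-42.9  -1.  137.8]
```

View pics/w2c.png

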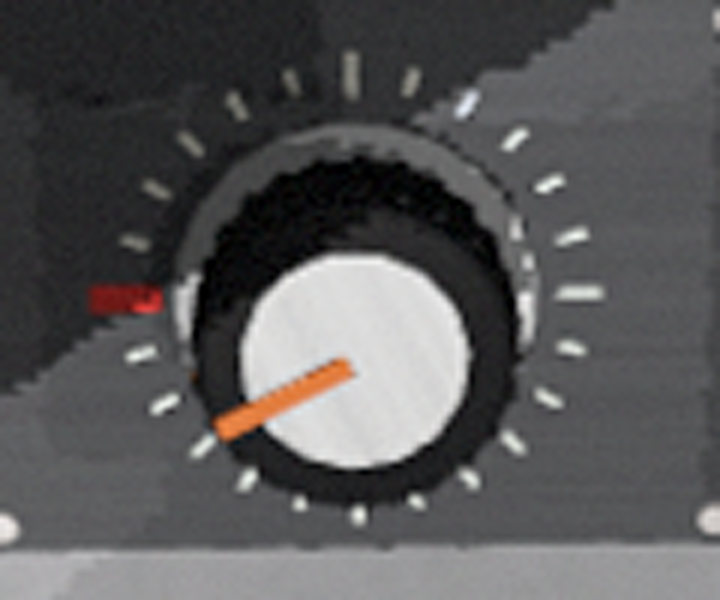

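Emit:
jog_arm(targets=[[[0,0,-8.5,-10,0,5,-0.75],[0,0,-17,-20,-1,20,-0.75],[0,0,-25,-30,-1,35,-0.75],[0,0,-34,-43,-1,50,-0.75],[0,0,-42,-43,-1,65,-0.75],[0,0,-51,-43,-1,80,-0.75],[0,0,-59,-43,-1,95,-0.75],[0,0,-68,-43,-1,110,-0.75],[0,0,-76,-43,-1,125,-0.75],[0,0,-85,-43,-1,138,-0.75]]])

```text
clock: 7.6
ee_pos: [0.5235, 0.0816, 0.1489]
tool_rot: [179.9, -0.0, 167.1]
contact_force: [0.0, -0.3, 0.1]
width: 0.077
grip_force: 0.0
```

Emit:
jog_arm(targets=[[[0,0,-8,0,0,0,-0.75],[0,0,-15,0,0,0,-0.75],[0,0,-15,0,0,0,-0.75],[0,0,-15,0,0,0,-0.75]]])

```text
clock: 8.0
ee_pos: [0.5237, 0.0808, 0.1496]
tool_rot: [179.9, -0.0, -178.5]
contact_force: [-0.4, -0.1, 0.3]
width: 0.0771
grip_force: 0.0
```

```bash
python3 - <<'E'
from h import *
from station import env,vision
s=env.sense();print(s['q'],s['ee_pos'],s['tool_rot'])
rel(s,[.5235,.076,.085],181.9)
E
```

```text
[ 23.47956518  27.6299551  -49.22014551 111.19224259  26.0413482
  52.90272634  52.82839768] [0.52371954 0.08078367 0.14961629] [ 1.79936465e+02 -5.40409733e-03 -1.78469500e+02]
turn [ 0.1 -0.  -0.4] shift [ 0.3 -4.8 64.6]
```

Emit:
jog_arm(targets=[[[0,0,0,0,-5,15,-0.75],[0,0,0,0,-5,30,-0.75],[0,0,0,0,-5,45,-0.75],[0,0,0,0,-5,58,-0.75],[0,0,0,0,-5,64,-0.75],[0,0,0,0,-5,64,-0.75],[0,0,0,0,-5,64,-0.75],[0,0,0,0,-5,64,-0.75]]])

```text
clock: 8.8
ee_pos: [0.5243, 0.0749, 0.0862]
tool_rot: [180.0, 0.1, -178.3]
contact_force: [0.3, -0.1, -0.5]
width: 0.0771
grip_force: 0.0
```

Emit:
jog_arm(targets=[[[0,0,0,0,1,0,-0.2],[0,0,0,0,1,0,0],[0,0,0,0,1,0,0],[0,0,0,0,1,0,0],[0,0,0,0,1,0,0]]])

```text
clock: 9.3
ee_pos: [0.5239, 0.0768, 0.086]
tool_rot: [179.9, 0.0, -178.3]
contact_force: [0.0, 3.9, 0.3]
width: 0.0545
grip_force: 30.0
```

Emit:
jog_arm(targets=[[[0,0,7,0,0,0,0],[0,0,14,0,0,0,0],[0,0,21,0,0,0,0],[0,0,28,0,0,0,0],[0,0,35,0,0,0,0],[0,0,42,0,0,0,0],[0,0,49,0,0,0,0],[0,0,56,0,0,0,0],[0,0,63,0,0,0,0],[0,0,70,0,0,0,0]]])

```text
clock: 10.3
ee_pos: [0.5243, 0.0773, 0.0859]
tool_rot: [179.9, -0.1, 111.4]
contact_force: [2.6, 6.1, -1.0]
width: 0.0545
grip_force: 30.0
```

```bash
python3 - <<'E'
from h import *
from station import env,vision
s=env.sense();print(s['q'],s['ee_pos'],s['tool_rot'],s['ft_torque'])
E
```

```text
[  8.04229952  28.05054359 -28.86942841 114.59442342  19.70178547
  41.99223088 -11.33560231] [0.52425632 0.07731127 0.08594819] [ 1.79886848e+02 -8.12286805e-02  1.11446687e+02] [ 1.07092052 -0.20478482  0.08610418]
```

Good: q7 moved 64° for 70°, forces small. Continue 135° more.

Emit:
jog_arm(targets=[[[0,0,7,0,0,0,0],[0,0,14,0,0,0,0],[0,0,21,0,0,0,0],[0,0,28,0,0,0,0],[0,0,35,0,0,0,0],[0,0,42,0,0,0,0],[0,0,49,0,0,0,0],[0,0,56,0,0,0,0],[0,0,63,0,0,0,0],[0,0,70,0,0,0,0]]])

```text
clock: 11.3
ee_pos: [0.5249, 0.0772, 0.086]
tool_rot: [180.0, -0.2, 41.4]
contact_force: [2.3, 5.4, -3.1]
width: 0.0549
grip_force: 30.0
```

Emit:
jog_arm(targets=[[[0,0,7,0,0,0,0],[0,0,14,0,0,0,0],[0,0,21,0,0,0,0],[0,0,28,0,0,0,0],[0,0,35,0,0,0,0],[0,0,42,0,0,0,0],[0,0,49,0,0,0,0],[0,0,56,0,0,0,0],[0,0,63,0,0,0,0],[0,0,65,0,0,0,0]]])

```text
clock: 12.3
ee_pos: [0.525, 0.0766, 0.086]
tool_rot: [-179.9, -0.1, -23.4]
contact_force: [3.6, 4.7, -2.6]
width: 0.0545
grip_force: 30.0
```

Emit:
jog_arm(targets=[[[0,0,0,0,0,0,0],[0,0,0,0,0,0,0]]])

```text
clock: 12.5
ee_pos: [0.5249, 0.0766, 0.086]
tool_rot: [-179.9, -0.1, -23.2]
contact_force: [3.6, 3.5, -3.3]
width: 0.0547
grip_force: 30.0
```

```bash
python3 - <<'E'
from h import *
from station import env,vision
s=env.sense();print(s['q'],s['ee_pos'],s['tool_rot'],s['ft_torque'])
E
```

```text
[ -18.35734154   25.30800648    4.13556621  116.36672882   -2.89085572
   38.27604778 -125.55104592] [0.52493628 0.07660438 0.08595735] [-1.79894069e+02 -9.79177796e-02 -2.31993716e+01] [ 0.89818294 -0.76429802 -0.04230945]
```

Emit:
jog_arm(targets=[[[0,0,0,0,0,0,-0.75],[0,0,0,0,0,0,-0.75],[0,0,0,0,0,0,-0.75],[0,0,0,0,0,0,-0.75],[0,0,-8,0,0,0,-0.75],[0,0,-16,0,0,0,-0.75],[0,0,-24,0,0,0,-0.75],[0,0,-32,0,0,0,-0.75],[0,0,-40,0,0,0,-0.75],[0,0,-48,0,0,0,-0.75]]])

```text
clock: 13.5
ee_pos: [0.5236, 0.0753, 0.0856]
tool_rot: [180.0, 0.0, 25.0]
contact_force: [-0.1, 0.5, -0.4]
width: 0.0769
grip_force: 0.0
```

Emit:
jog_arm(targets=[[[0,0,-8,0,0,0,-0.75],[0,0,-16,0,0,0,-0.75],[0,0,-24,0,0,0,-0.75],[0,0,-32,0,0,0,-0.75],[0,0,-40,0,0,0,-0.75],[0,0,-48,0,0,0,-0.75],[0,0,-56,0,0,0,-0.75],[0,0,-64,0,0,0,-0.75],[0,0,-72,0,0,0,-0.75],[0,0,-80,0,0,0,-0.75]]])

```text
clock: 14.5
ee_pos: [0.5236, 0.0752, 0.0856]
tool_rot: [-180.0, 0.0, 105.0]
contact_force: [-0.1, -0.8, -0.3]
width: 0.0769
grip_force: 0.0
```

Emit:
jog_arm(targets=[[[0,0,-8,0,0,0,-0.75],[0,0,-16,0,0,0,-0.75],[0,0,-24,0,0,0,-0.75],[0,0,-32,0,0,0,-0.75],[0,0,-40,0,0,0,-0.75],[0,0,-48,0,0,0,-0.75],[0,0,-52,0,0,0,-0.75],[0,0,-52,0,0,0,-0.75]]])

```text
clock: 15.3
ee_pos: [0.5236, 0.0751, 0.0854]
tool_rot: [-180.0, -0.0, 156.7]
contact_force: [0.1, 0.9, -0.1]
width: 0.077
grip_force: 0.0
```

```bash
python3 - <<'E'
from h import *
from station import env,vision
s=env.sense();print(s['q'],s['ee_pos'],s['tool_rot'],s['ft_torque'])
rel(s,[.5235,.076,.085],156.8)
c=vision.camera("wrist");cv2.imwrite("pics/w3.png",c["pixels"])
E
```

```text
[ 16.39962236  30.69321494 -39.59636768 114.11647577  27.51572342
  44.77097541  27.32494548] [0.5236057  0.07510194 0.08544653] [-1.79974733e+02 -2.52856976e-02  1.56656488e+02] [ 0.02040597 -0.08639786  0.00384895]
turn [-0.  -0.  -0.1] shift [0.5 0.8 0.4]
```

View pics/w3.png

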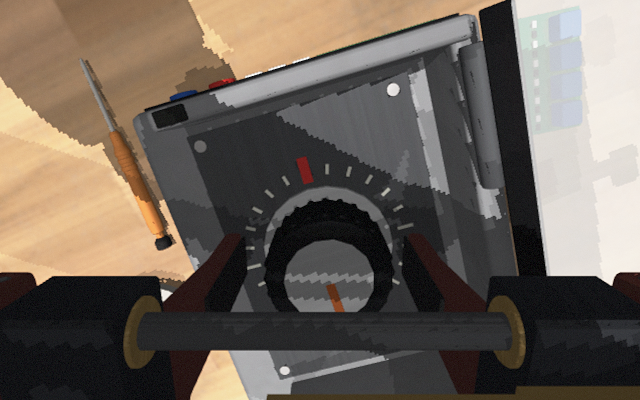

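```bash
python3 - <<'E'
from h import *
from station import env,vision
s=env.sense();c=vision.camera("wrist")
a,b=ray(s,c,330,285,.098),ray(s,c,341,312,.098);mk=ray(s,c,304,170,.06);C=np.array([.5235,.076])
f=lambda d:np.degrees(np.arctan2(d[1],d[0]))
print(a,b,mk,f(b-a),f(b[:2]-C),f(mk[:2]-C))
h=cv2.cvtColor(c["pixels"],cv2.COLOR_BGR2HSV);m=(h[...,0]>5)&(h[...,0]<18)&(h[...,1]>150)&(h[...,2]>90);m[:275]=0;m[320:]=0;m[:,:310]=0;m[:,370:]=0
v,u=np.nonzero(m);Q=np.array([ray(s,c,x,y,.098)[:2] for x,y in zip(u,v)]);print(len(Q),cv2.fitLine(Q.astype(np.float32),cv2.DIST_L2,0,.001,.001).ravel())
r=cv2.fitLine(Q.astype(np.float32),cv2.DIST_L2,0,.001,.001).ravel();print(f(r[:2]))
E
```

```text
[0.5249 0.0759 0.098 ] [0.5387 0.0752 0.098 ] [0.4817 0.0812 0.06  ] -2.9038188650962606 -3.0127875041833234 172.9087267446724
220 [ 0.99757266 -0.06963304  0.5314236   0.07524318]
-3.9929109
```

Emit:
jog_arm(targets=[[[0,0,0,0,1,0,-0.2],[0,0,0,0,1,0,0],[0,0,0,0,1,0,0],[0,0,0,0,1,0,0],[0,0,0,0,1,0,0]]])

```text
clock: 15.9
ee_pos: [0.5243, 0.077, 0.0857]
tool_rot: [180.0, 0.0, 156.7]
contact_force: [0.8, 1.9, -0.5]
width: 0.0543
grip_force: 30.0
```

Emit:
jog_arm(targets=[[[0,0,7,0,0,0,0],[0,0,14,0,0,0,0],[0,0,21,0,0,0,0],[0,0,28,0,0,0,0],[0,0,35,0,0,0,0],[0,0,42,0,0,0,0],[0,0,49,0,0,0,0],[0,0,56,0,0,0,0],[0,0,63,0,0,0,0],[0,0,70,0,0,0,0]]])

```text
clock: 16.9
ee_pos: [0.5245, 0.077, 0.0857]
tool_rot: [180.0, -0.0, 86.4]
contact_force: [1.6, 0.7, -1.4]
width: 0.0542
grip_force: 30.0
```

Emit:
jog_arm(targets=[[[0,0,7,0,0,0,0],[0,0,14,0,0,0,0],[0,0,21,0,0,0,0],[0,0,28,0,0,0,0],[0,0,35,0,0,0,0],[0,0,42,0,0,0,0],[0,0,49,0,0,0,0],[0,0,56,0,0,0,0],[0,0,63,0,0,0,0],[0,0,70,0,0,0,0]]])

```text
clock: 17.9
ee_pos: [0.5247, 0.0769, 0.0857]
tool_rot: [-180.0, -0.1, 16.4]
contact_force: [2.4, 1.0, -3.2]
width: 0.0546
grip_force: 30.0
```

Emit:
jog_arm(targets=[[[0,0,7,0,0,0,0],[0,0,14,0,0,0,0],[0,0,21,0,0,0,0],[0,0,28,0,0,0,0],[0,0,35,0,0,0,0],[0,0,40,0,0,0,0],[0,0,44,0,0,0,0],[0,0,44,0,0,0,0],[0,0,44,0,0,0,0]]])

```text
clock: 18.8
ee_pos: [0.5246, 0.0768, 0.0857]
tool_rot: [-180.0, -0.0, -27.2]
contact_force: [2.3, 0.4, -2.8]
width: 0.0546
grip_force: 30.0
```

Release and lift straight up, then look.

Emit:
jog_arm(targets=[[[0,0,0,0,0,0,-0.75],[0,0,0,0,0,0,-0.75],[0,0,0,0,0,0,-0.75],[0,0,0,0,0,0,-0.75],[0,0,0,0,0,-20,-0.75],[0,0,0,0,0,-50,-0.75],[0,0,0,0,0,-80,-0.75],[0,0,0,0,0,-110,-0.75],[0,0,0,0,0,-140,-0.75],[0,0,0,0,0,-140,-0.75]]])

```text
clock: 19.8
ee_pos: [0.5264, 0.0769, 0.2297]
tool_rot: [-179.7, -0.3, -27.4]
contact_force: [-0.1, -0.3, 0.4]
width: 0.077
grip_force: 0.0
```

```bash
python3 - <<'E'
from h import *
from station import env,vision
s=env.sense();print(s['q'],s['ee_pos'],s['tool_rot'])
c=vision.camera("wrist");cv2.imwrite("pics/w4.png",c["pixels"])
E
```

```text
[ -20.51733865   14.02536071    6.4861138   109.78179446   -1.90947567
   55.87918749 -130.51757553] [0.52643723 0.0769277  0.22970782] [-179.71594595   -0.30216119  -27.35529115]
```

View pics/w4.png

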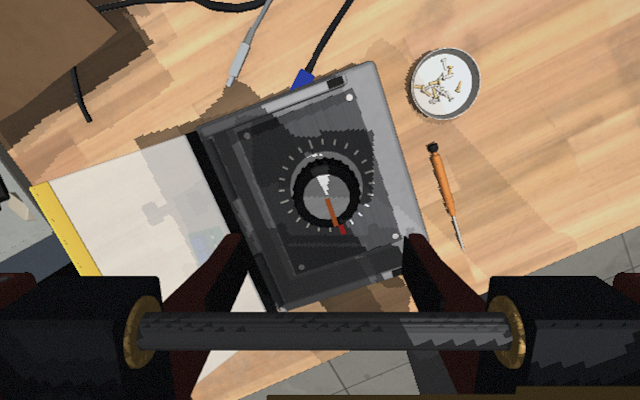

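```bash
python3 - <<'E'
from h import *
from station import env,vision
s=env.sense();c=vision.camera("wrist");im=c["pixels"]
cv2.imwrite("pics/w4c.png",cv2.resize(im[140:245,275:380],None,fx=5.6,fy=5.6,interpolation=cv2.INTER_CUBIC))
f=lambda d:np.degrees(np.arctan2(d[1],d[0]))%360
h=cv2.cvtColor(im,cv2.COLOR_BGR2HSV);box=np.zeros(im.shape[:2],bool);box[180:240,300:365]=1
C=np.array([.5235,.076])
for n,lo,hi,z in(("ptr",7,18,.098),("mark",-1,5,.06)):
    hh=h[...,0].astype(int);hh[hh>170]-=180
    m=box&(hh>=lo)&(hh<=hi)&(h[...,1]>140)&(h[...,2]>60);v,u=np.nonzero(m)
    Q=np.array([ray(s,c,x,y,z)[:2] for x,y in zip(u,v)]);r=cv2.fitLine(Q.astype(np.float32),cv2.DIST_L2,0,.001,.001).ravel()
    print(n,len(Q),u.mean(),v.mean(),"line",f(r[:2]),"mean",Q.mean(0),f(Q.mean(0)-C))
E
```

```text
ptr 135 330.5777777777778 212.5037037037037 line 351.20453 mean [0.50852    0.07828519] 171.32645052581475
mark 58 340.67241379310343 228.10344827586206 line 351.67545 mean [0.47954138 0.08185   ] 172.41963545784284
```

View pics/w4c.png

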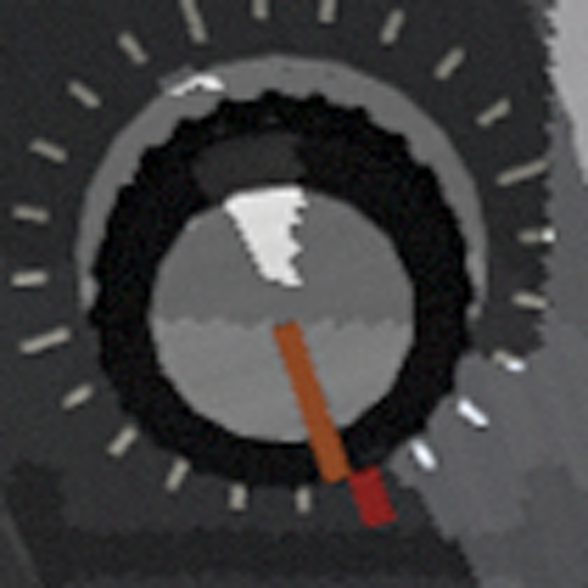

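The pointer is within about 1° of the mark. The guard is open and the arm is clear, so I'm handing in.

```bash
python3 -c "
from station import job
print(job.sign_off())"
```

```text
the job is handed in; nothing more can be done
None
```

The job is handed in: the guard rests open, the dial has made its full further turn and stands within about 1° of the red mark, and the arm is clear; the last picture shows the dish and screwdriver where they lay, and the relay board, which the arm never touched, was not re-measured.

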